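# Walk the tube block round to the stop rail

### The job

Without lifting it, push the heavy aluminium tube block round by its corners with the fingertips until one of its long sides (either one) squarely faces the steel stop rail; only then push it up so that the long side lies flush against the rail, centred on the rail's middle tab. The block must be roughly square to the rail before it touches it: no corner may knock the rail. Leave everything else on the bench where it is, and draw the hand clear at the end.

Things in the scene. Friction and masses are not known exactly. Their poses are not given: they have to be found in the camera images.
- block: heavy aluminium tube block, loose, 0.7 to 1 kg: 96 mm (its x) by 130 mm (its y), 42 mm high, dark wells on top, too wide to grip. Four rubber feet under it, 30 mm (x) and 42 mm (y) from its middle; the metal starts 3 mm up. Slides at very roughly 5 to 10 N. Origin: centre of underside, z up. Its two long sides (facing its x and -x) are alike. Starts 25 to 90 degrees out of square, either way.
- rail: steel stop rail, fixed beyond the block: strip 200 mm long (y), 6 mm thick, 32 mm high, a 22 mm wide tab at its middle up to 46 mm, foot to 46 mm behind. Origin: middle of the face towards the block, at table height; x points away from the block. Flush and centred, the block's origin is at -48 mm in the rail's x, 0 in y. Place and angle (within 12 degrees) vary.
- dishes: two closed petri dishes, one on the other, moving as one piece, 92 mm across, 30 mm high; bystander, loose, to be left alone. Origin: centre of its underside.
- jar_lid: green jar lid lying open side up, 64 mm across, 13 mm high; bystander, loose, to be left alone. Origin: centre of its underside.
- vial: small amber vial with a white cap, standing behind the rail (on the side away from the block), 25 mm across, 46 mm high; bystander, loose, to be left alone. Origin: centre of its underside.
- marker: flat-sided black marker with a blue cap, lying, about 125 mm long, 15 mm high; bystander, loose, to be left alone. Origin: centre of its underside (of its black barrel).
- tip_box: white pipette-tip box with yellow lid, 87 x 127 mm, 61 mm high; bystander, loose, to be left alone. Origin: centre of its underside.
- bottle: glass bottle with a blue cap, 74 mm across, 170 mm high; bystander, loose, to be left alone. Origin: centre of its underside.
Mind the look-alikes: they are no part of the job. What is shaped like the block but pink is not meant. Several things have the shape of the rail; the one meant has the colours described above.

How it is judged:
At the end, for the whole second after the job is handed in: The block stands on the table at rest with a long side flush on the rail: within 0.05 rad of parallel, gap at its middle under 5 mm, its middle within 15 mm of the rail's middle along the rail (x of block in the frame of rail between -0.053 and -0.044 m and y of block in the frame of rail between -0.015 and 0.015 m and angle between the x axis of block and the x axis of rail, either way round below 0.05 rad and height (world z) of block below 0.004 m and angle between block's own z axis and vertical below 0.04 rad and linear speed of block below 0.01 m/s); the robot touches nothing.
It fails at once if the block was lifted or tipped (height (world z) of block above 0.01 m or angle between block's own z axis and vertical above 0.15 rad).
It fails at once if the block struck the rail while more than 0.25 rad out of square (contact force between block and rail above 1 N and angle between the x axis of block and the x axis of rail, either way round above 0.25 rad).
It fails at once if a bystander was moved more than 12 mm or tipped over (distance of any of dishes, jar_lid, vial, marker, tip_box, bottle from where it was at the start of the episode above 0.012 m or angle between any of dishes, jar_lid, vial, marker, tip_box, bottle's own z axis and vertical above 0.3 rad).
It also fails if it takes over 72 s, if anything falls off the work surface, if the arm or the gripper's body presses on something with over 40 N, if the wrist force passes 120 N, or if a joint passes its speed limit or range.

### The arm

A 6-joint arm with a two-finger parallel gripper is mounted at the origin on the work surface. World frame = base frame: x ahead of the robot, y to its left, z up, the work surface at z = 0. Lengths are in m, angles in rad, forces in N, time in s.
With the tool pointing down it reaches from about 0.275 to 0.875 m from the base axis. Payload 12.5 kg.
Tool frame: the origin (TCP) lies on the centre line of the jaws, within the pads' length; the fingertips stand r.finger_overhang ahead of it and the grasp point (between the pads) lies 3 mm ahead of it (r.finger_overhang is the distance from the TCP to the fingertips, in m); z points along the fingers, y is the direction in which the jaws open and shut (so a half turn about z gives the same grasp; the last joint's range is limited). The gripper opens to 85 mm and grips with 20 to 120 N. Pads are 22 mm wide; open, the fingers measure 114 mm over their backs; the gripper's body (76 mm by 85 mm) begins 54 mm behind the grasp point. The pads swing forward as they close: fully open they stand 13 mm farther back than shut.
Start: joints at [1.229, 0.351, 1.652, -0, 1.139, -0.085], TCP at [0.14, 0.532, 0.253] pointing down, gripper open.
Joint ranges: [-2.75, 2.75], [-0.79, 2.1], [0.01, 2.65], [-1.57, 4.71], [0.07, 3.14], [-2.87, 2.87]. Speed limits (rad/s): [2.22, 2.22, 2.79, 3.14, 3.14, 3.14].

### API

Orientations are given as a unit quaternion [x, y, z, w].
In Python, from cell import r, optics gives the robot as it stands. The module is installed in compiled form; this text tells all that it offers. Calls block until the motion is done:
- r.move_to(position, orientation): joint-space move of the TCP to a pose.
- r.move_linear(position, rot=None, vel=0.15): straight line of the TCP; rot=None keeps the orientation; vel is the mean speed in m/s.
- r.set_joints(angles): joint-space move.
- r.set_gripper(opening, squeeze=None): opening from 0.0 (shut) to 1.0 (fully open); squeeze is the grip in N (None keeps the last); returns when the fingers have stopped.
- r.sleep(seconds).
- r.inverse_kinematics(position, orientation): joint angles nearest the present ones, or None.
- optics.get_image(name): name is "scene" or "top" or "wrist"; returns a dict with "pixels" (384x512x3 uint8, red, green, blue), "depth" (384x512 float32, m along the optical axis (not along the pixel's ray), 0 where there is no reading), "fx", "fy", "cx", "cy" (pixels), "camera_from_world" (4x4, takes a point from world to camera coordinates); the wrist camera has in their place "mount" (4x4, takes a point from camera to tool coordinates, whose origin is the TCP and whose axes are the flange's). Camera axes: x right, y down, z forward; pixel columns grow to the right and rows downward; lengths in m; the calibration is good to about 2 mm. The wrist camera is an equidistant fisheye: a pixel r from the principal point sees the ray r / f radians off the axis. A picture is of the moment at which its call begins: read the wrist's pose just before it.
A pose or a line that the arm cannot do raises r.PlanningError and nothing moves.
- r.hand_in(): hands the job in, once; it reports no verdict.
Readings, each from a call of its own:
- r.current_t(): time.
- r.current_q(): joint angles.
- r.current_qvel(): joint speeds.
- r.current_effort(): joint torques, N m.
- r.current_tool_pos(): TCP position.
- r.current_ee_rot(): TCP orientation.
- r.current_contact_force(): force on the tool from outside, world axes, zero at the start.
- r.current_torque(): the same for the moment, N m.
- r.current_opening(): opening from 0.0 (shut) to 1.0 (fully open).
Only numpy, scipy, OpenCV 4.12 (cv2) and the standard library are available. Lean on these libraries where they do the work, as an engineer would, in place of code of your own. Each camera call takes 0.05 s, during which the arm holds its last target.

## Working session

There is one attempt and no reset: what is moved stays moved. The work goes in short steps, each a Python script; the robot and the scene stay as the last script left them, time stands still between calls to the robot, and variables do not carry over. Pictures are saved under pics/ and viewed, and the job is handed in when it is done.

```bash
mkdir -p pics
python3 - <<'E'
from cell import r, optics
import cv2,numpy as np
for n in ("scene","top"):
    d=optics.get_image(n)
    cv2.imwrite(f"pics/{n}0.png",d["pixels"][:,:,::-1])
    np.savez(f"{n}0.npz",**d)
    print(n,d["fx"],d["fy"],d["cx"],d["cy"]);print(np.round(d["camera_from_world"],3))
print(r.current_t(),r.finger_overhang,r.current_tool_pos(),r.current_ee_rot())
E
```

```text
scene 429.10698951937525 429.10698951937525 250.4378908647684 191.86843049979038
[[ 0.539  0.842  0.01  -0.238]
 [ 0.478 -0.296 -0.827 -0.204]
 [-0.693  0.45  -0.563  1.439]
 [ 0.     0.     0.     1.   ]]
top 358.02166233914943 358.02166233914943 261.2839000940895 192.28890181880016
[[ 0.009 -1.    -0.004 -0.057]
 [-0.98  -0.008 -0.2    0.509]
 [ 0.2    0.006 -0.98   0.961]
 [ 0.     0.     0.     1.   ]]
0.1 0.022 [0.13956461 0.53172682 0.25282215] [ 1.28030540e-01  9.91770095e-01 -4.97726502e-04 -1.11162986e-04]
```

View pics/scene0.png

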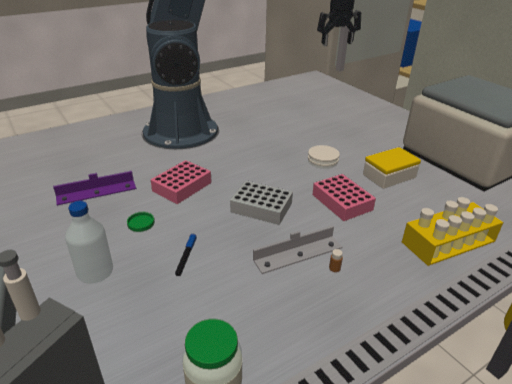

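View pics/top0.png

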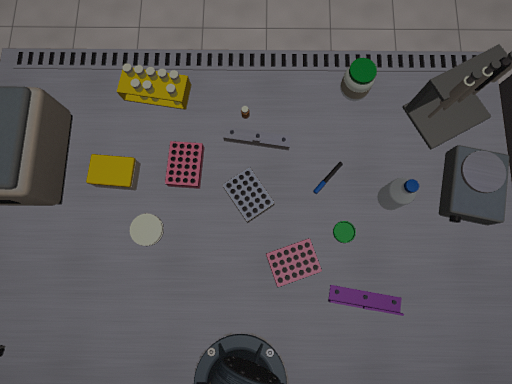

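The grey block is at top-image (248,194) and the steel rail at (257,138), with two pink decoy blocks and a purple decoy rail. Next I'll measure them from depth.

```bash
cat > h.py <<'E'
import cv2,numpy as np
def cloud(d):
    D=d["depth"];v,u=np.indices(D.shape)
    P=np.stack([(u-d["cx"])/d["fx"]*D,(v-d["cy"])/d["fy"]*D,D],-1)
    T=np.linalg.inv(d["camera_from_world"])
    W=P@T[:3,:3].T+T[:3,3]; W[D==0]=np.nan
    return W
def proj(d,p):
    T=d["camera_from_world"];q=T[:3,:3]@np.asarray(p)+T[:3,3]
    return np.array([d["fx"]*q[0]/q[2]+d["cx"],d["fy"]*q[1]/q[2]+d["cy"]])
def rect(xy):
    (c,s,a)=cv2.minAreaRect((xy*1000).astype(np.float32)); return np.array(c)/1000,np.array(s),a
E
python3 - <<'E'
from h import *
d=dict(np.load("top0.npz"));W=cloud(d);im=d["pixels"].astype(int)
print("z noise table",np.nanstd(W[150:170,210:220,2]),np.nanmean(W[150:170,210:220,2]))
def comp(name,u,v,rad,zlo,zhi):
    m=np.zeros(W.shape[:2],bool);m[v-rad:v+rad,u-rad:u+rad]=1
    m&=(W[...,2]>zlo)&(W[...,2]<zhi)
    n,l,st,c=cv2.connectedComponentsWithStats(m.astype(np.uint8))
    if n<2: print(name,"none");return
    k=1+np.argmax(st[1:,4]);p=W[l==k]
    print(name,len(p),rect(p[:,:2]),"zmed",np.round(np.percentile(p[:,2],[10,50,95]),4))
    return p
comp("block",248,194,38,.03,.06)
comp("rail",257,138,40,.022,.06)
comp("tab",257,138,40,.036,.06)
comp("railall",257,138,40,.003,.06)
comp("pink1",185,164,30,.03,.06)
comp("pink2",294,262,34,.03,.06)
comp("dishes",146,229,25,.02,.05)
comp("lid",344,232,18,.005,.05)
comp("vial",245,112,14,.03,.06)
comp("marker",328,178,24,.007,.03)
comp("tip",112,171,30,.04,.08)
comp("bottle",402,190,32,.06,.2)
E
```

```text
z noise table 0.0018499143402704984 -0.0010728293404846498
block 1506 (array([ 0.50732297, -0.01485426]), array([130.43133545,  96.14129639]), 34.71522521972656) zmed [0.0388 0.0412 0.0442]
rail 204 (array([ 0.66837598, -0.03512727]), array([199.76194763,   9.39671993]), 81.58662414550781) zmed [0.025  0.0301 0.0438]
tab 136 (array([ 0.57070612, -0.00378112]), array([30.9941082 , 66.34361267]), 0.6077088117599487) zmed [0.039  0.0416 0.0438]
railall 626 (array([ 0.68508826, -0.03757122]), array([199.90072632,  53.43837357]), 81.9614028930664) zmed [0.0036 0.0086 0.0338]
pink1 1452 (array([0.59690332, 0.17439343]), array([ 97.12049103, 130.48167419]), 86.52627563476562) zmed [0.0385 0.0411 0.0444]
pink2 1679 (array([ 0.3164422 , -0.14333899]), array([ 96.03125   , 130.18281555]), 19.799453735351562) zmed [0.039  0.0414 0.0443]
dishes 823 (array([0.404     , 0.27433456]), array([88.5559082 , 91.19126892]), 1.0321195125579834) zmed [0.0268 0.029  0.0318]
lid 98 (array([ 0.40430667, -0.29214175]), array([61.78311539, 62.57275391]), 26.7037296295166) zmed [0.0059 0.0111 0.0149]
vial 57 (array([7.63184021e-01, 4.32583809e-04]), array([21.99695015, 20.53972816]), 30.799556732177734) zmed [0.0318 0.0434 0.0471]
marker 180 (array([ 0.56490643, -0.25055515]), array([ 14.79590702, 124.05090332]), 47.787479400634766) zmed [0.0092 0.0124 0.0158]
tip 1384 (array([0.56953265, 0.37809924]), array([127.92575836,  87.76236725]), 85.28688049316406) zmed [0.0566 0.0596 0.0627]
bottle 782 (array([ 0.50498544, -0.42701361]), array([72.75954437, 67.67047119]), 27.593185424804688) zmed [0.0818 0.1183 0.1697]
```

Run:
```python
from h import *
for n in ("top","scene"):
    d=dict(np.load(n+"0.npz"));W=cloud(d)
    print(n,"cam",np.linalg.inv(d["camera_from_world"])[:3,3])
    P=W.reshape(-1,3);P=P[np.isfinite(P[:,2])]
    best=None
    c0=np.array([.668,-.035])
    for a in np.radians([-8.2]):
        R=np.array([[np.cos(a),np.sin(a)],[-np.sin(a),np.cos(a)]])
        L=(P[:,:2]-c0)@R.T
        m=(abs(L[:,0])<.075)&(abs(L[:,1])<.13)
        s=m&(P[:,2]>.014)&(P[:,2]<.06)&(abs(L[:,0])<.025)
        k=np.polyfit(L[s,1],L[s,0],1)
        print("strip slope deg",np.degrees(np.arctan(k[0])),"off",k[1],s.sum())
        for z0,z1 in((.008,.016),(.016,.024),(.024,.036),(.037,.055)):
            q=m&(P[:,2]>z0)&(P[:,2]<z1)&(abs(L[:,0])<.025)
            print(z0,q.sum(),np.round(np.percentile(L[q,0],[2,10,50,90,98])*1000,1),"y",np.round(np.percentile(L[q,1],[1,50,99])*1000,1))
        q=m&(P[:,2]>.003)&(P[:,2]<.06)
        q=m&(P[:,2]>.004)&(P[:,2]<.06)
        print("all x",np.round(np.percentile(L[q,0],[1,50,99])*1000,1),"y",np.round(np.percentile(L[q,1],[.5,50,99.5])*1000,1))
d=dict(np.load("top0.npz"))
c=cv2.resize(d["pixels"][100:230,200:330,::-1],None,fx=4.6,fy=4.6,interpolation=cv2.INTER_CUBIC)
cv2.imwrite("pics/crop.png",c)
```

```text
top cam [ 0.30684747 -0.05855886  1.04319748]
strip slope deg -0.010131877743539124 off -0.00012183425390611197 265
0.008 66 [-2.8 -2.2 -1.4 15.6 24.5] y [-96.3   6.3  95.8]
0.016 54 [-2.4 -2.3 -1.5 -0.6 -0.3] y [-96.1  -2.1  93.8]
0.024 170 [-2.7 -2.1  0.1  3.8  4.8] y [-99.2  -9.7  97.1]
0.037 20 [-2.7 -2.   0.3  3.7  4.3] y [-9.7 -1.   8.8]
all x [-33.5   1.2  41.8] y [-99.6  -0.9  97.8]
scene cam [ 1.22428647 -0.50798606  0.64317426]
strip slope deg -0.15175595953417606 off 0.004169197804218506 714
0.008 218 [ 2.8  3.6  5.   6.5 18.2] y [-95.6   0.5 102.3]
0.016 220 [2.6 3.4 4.9 6.4 7. ] y [-96.1  -7.9 101.7]
0.024 390 [-1.1  0.4  4.2  6.1  6.9] y [-95.7  -3.1 102.6]
0.037 52 [-1.8  0.6  3.8  5.4  5.8] y [-8.1  2.4 13.5]
all x [-1.1  6.3 45.4] y [-96.2  -2.3 102.8]
```

View pics/crop.png

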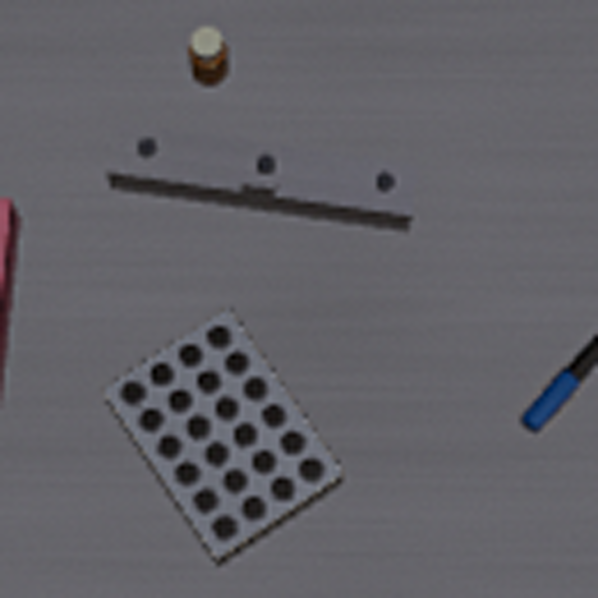

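```bash
cat >> h.py <<'E'
from cell import r, optics
A=np.radians(-8.25); XR=np.array([np.cos(A),np.sin(A)]); YR=np.array([-np.sin(A),np.cos(A)]); RO=np.array([.6665,-.0358])
def toW(x,y): return RO+x*XR+y*YR
def toR(p): d=np.asarray(p)-RO; return np.array([d@XR,d@YR])
def quat(a): # tool y axis at world angle a, tool down
    f=(a+np.pi/2)/2; return [np.cos(f),np.sin(f),0.,0.]
QR=quat(A+np.pi/2)
def block(guess=None,save=None):
    d=optics.get_image("top");W=cloud(d);im=d["pixels"].astype(int)
    if save: cv2.imwrite("pics/%s.png"%save,cv2.resize(d["pixels"][90:282,130:386,::-1],None,fx=3,fy=3))
    g=np.array([.53,-.02]) if guess is None else np.array(guess)
    sat=im.max(-1)-im.min(-1)
    m=(W[...,2]>.034)&(W[...,2]<.049)&(np.hypot(W[...,0]-g[0],W[...,1]-g[1])<.11)&(sat<40)
    m&=~(((W[...,:2]-RO)@XR>-.006))
    n,l,st,c=cv2.connectedComponentsWithStats(m.astype(np.uint8))
    k=1+np.argmax(st[1:,4]);p=W[l==k]
    c,s,a=rect(p[:,:2])
    a=np.radians(a if s[0]>s[1] else a+90)  # long axis
    e=(a-(A+np.pi/2)+np.pi/2)%np.pi-np.pi/2 # yaw error of block vs rail
    x=toR(c)
    print("block n",len(p),"size",np.round(s,1),"rail xy mm",np.round(x*1000,1),"err deg",round(np.degrees(e),1),"t",round(r.current_t(),1))
    return c,e
def bW(c,e,xb,yb): # block frame -> world
    a=A+e; return c+xb*np.array([np.cos(a),np.sin(a)])+yb*np.array([-np.sin(a),np.cos(a)])
def F(): return np.round(r.current_contact_force(),1)
E
python3 - <<'E'
from h import *
r.set_gripper(0.0); print("oh",r.finger_overhang,r.current_opening())
c,e=block(save="b1")
p=bW(c,e,.034,-.105); print(p)
r.move_to([p[0],p[1],.15],QR)
r.move_linear([p[0],p[1],.05])
print(r.current_q().round(2),r.current_tool_pos().round(3),F(),r.current_t())
for n in("scene","top"): cv2.imwrite(f"pics/{n}1.png",optics.get_image(n)["pixels"][60:310,130:386,::-1].repeat(2,0).repeat(2,1))
E
```

```text
oh 0.022 0.0026369821871234413
block n 1501 size [130.6  96.1] rail xy mm [-160.5   -2. ] err deg -47.1 t 0.9
[ 0.44030306 -0.10243958]
[-0.33  0.52  2.04  0.    0.58 -1.76] [ 0.441 -0.102  0.051] [-0.3 -0.2  0.7] 4.25
```

View pics/scene1.png

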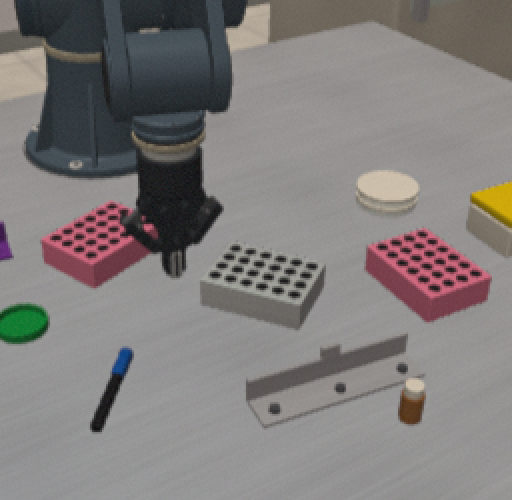

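View pics/top1.png

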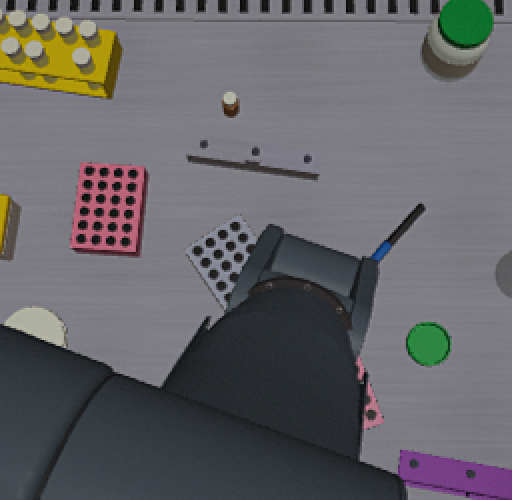

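```bash
cat >> h.py <<'E'
def sblock(guess=None,save=None):
    d=optics.get_image("scene");W=cloud(d);im=d["pixels"].astype(int)
    if save: cv2.imwrite("pics/%s.png"%save,d["pixels"][130:290,150:362,::-1].repeat(3,0).repeat(3,1))
    g=np.array([.53,-.02]) if guess is None else np.array(guess)
    sat=im.max(-1)-im.min(-1)
    L=(W[...,:2]-RO)
    m=(W[...,2]>.032)&(W[...,2]<.049)&(np.hypot(W[...,0]-g[0],W[...,1]-g[1])<.11)&(sat<40)&(L@XR<-.006)
    m&=(im.max(-1)>80)
    n,l,st,c=cv2.connectedComponentsWithStats(m.astype(np.uint8))
    k=1+np.argmax(st[1:,4]);p=W[l==k]
    c,s,a=rect(p[:,:2])
    a=np.radians(a if s[0]>s[1] else a+90)
    e=(a-(A+np.pi/2)+np.pi/2)%np.pi-np.pi/2
    x=toR(c)
    print("Sblock n",len(p),"size",np.round(s,1),"rail xy mm",np.round(x*1000,1),"err deg",round(np.degrees(e),1),"t",round(r.current_t(),1),"F",F())
    return c,e
def lin(p,z=.036,vel=.06,rot=None): r.move_linear([p[0],p[1],z],rot,vel)
E
python3 - <<'E'
from h import *
c,e=sblock()
p=r.current_tool_pos()[:2]
for z in(.043,.036):
    lin(p,z,.05); print(z,F())
ang=np.radians(45); v=np.array([np.cos(ang),np.sin(ang)])
for i in range(4):
    p=p+.012*v; lin(p,.036,.06); c,e=sblock(guess=c,save="p1" if i==3 else None)
E
```

```text
Sblock n 1092 size [130.3 103.1] rail xy mm [-158.7    1.9] err deg -47.0 t 4.4 F [ 0.3 -0.3  0.8]
0.043 [ 0.7 -0.1 -0.4]
0.036 [ 0.3 -0.   0.4]
Sblock n 1079 size [131.4 100.4] rail xy mm [-158.1    1. ] err deg -47.8 t 5.4 F [-0.6  0.  -0.2]
Sblock n 1102 size [138.7  99.4] rail xy mm [-161.2   -1.3] err deg -47.0 t 5.8 F [ 0.6 -0.2 -0.4]
Sblock n 1077 size [134.8 100. ] rail xy mm [-155.1    7.5] err deg -46.8 t 6.2 F [-0.2 -0.  -1. ]
Sblock n 1094 size [137.4 100. ] rail xy mm [-150.7   17.4] err deg -43.7 t 6.6 F [-0.4 -0.6  0.5]
```

View pics/p1.png

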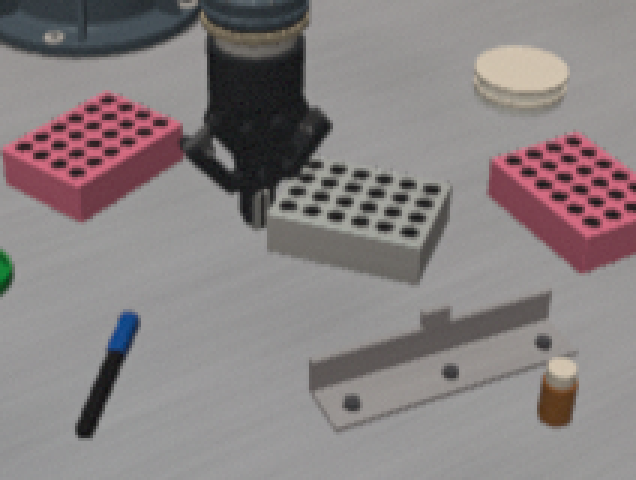

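```bash
sed -i 's|    m&=(im.max(-1)>80)|    t=r.current_tool_pos(); m\&=(im.max(-1)>80)\&~((np.hypot(W[...,0]-t[0],W[...,1]-t[1])<.022)\&(t[2]<.09))|; s|^    x=toR(c)$|    if "Sblock" in TAG: c=c-.0018*XR-.0039*YR\n    x=toR(c)|' h.py
python3 - <<'E'
s=open('h.py').read()
i=s.index('def sblock'); s=s[:i].replace('    if "Sblock" in TAG: c=c-.0018*XR-.0039*YR\n','')+s[i:].replace('if "Sblock" in TAG: ','')
open('h.py','w').write(s)
E
cat >> h.py <<'E'
def ext(e): return .011*abs(np.cos(e))+.0145*abs(np.sin(e))
E
python3 - <<'E'
from h import *
p=r.current_tool_pos()[:2]; v=np.array([.707,.707])
lin(p-.02*v,.036,.1)
lin(p-.02*v,.10,.15)
c,e=sblock(guess=toW(-.15,.015))
q=bW(c,e,-.048-ext(e)-.018,-.050); print(q)
lin(q,.10,.15); c,e=sblock(guess=c,save="p2")
lin(q,.036,.12); print(F())
for i in range(3):
    q=bW(c,e,-.048-ext(e)+(.006,.012,.012)[i],-.050)
    lin(q,.036,.07); c,e=sblock(guess=c,save="p3" if i==2 else None)
E
```

```text
Sblock n 1091 size [130.3 100. ] rail xy mm [-149.7   15.3] err deg -45.0 t 7.6 F [1.1 0.5 0.1]
[0.43020287 0.03823909]
Sblock n 1083 size [130.6 101. ] rail xy mm [-150.4   16. ] err deg -45.4 t 8.6 F [ 0.1 -0.  -0.6]
[0.3 0.7 1. ]
Sblock n 1089 size [130.  100.1] rail xy mm [-148.5   15.1] err deg -43.3 t 9.8 F [0.  0.2 0.7]
Sblock n 1102 size [130.5 100. ] rail xy mm [-144.3   12.7] err deg -39.4 t 10.1 F [-1.2 -0.   1. ]
Sblock n 1076 size [129.8 100.9] rail xy mm [-140.7   10. ] err deg -34.7 t 10.5 F [-0.5 -0.3  0. ]
```

View pics/p3.png

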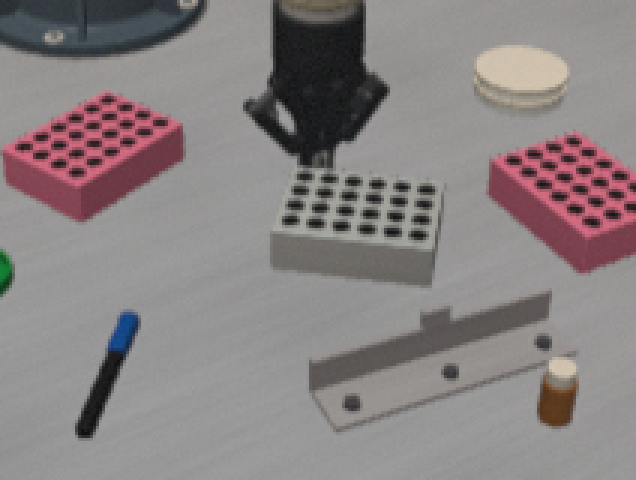

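Run:
```python
from h import *
c,e=sblock(guess=toW(-.14,.01))
for i in range(16):
    if e>np.radians(-4): break
    s=min(.012,max(.004,-e*.105))
    q=bW(c,e,-.048-ext(e)+s,-.051)
    lin(q,.036,.07); c,e=sblock(guess=c)
    if toR(c)[0]+.048*np.cos(e)+.065*abs(np.sin(e))>-.015: print("near");break
q=r.current_tool_pos()[:2]
lin(q-.03*XR,.036,.1); c,e=sblock(guess=c,save="p4")
```

```text
Sblock n 1085 size [129.9 102. ] rail xy mm [-140.9   10.2] err deg -34.9 t 10.5 F [-0.1  0.3 -0. ]
Sblock n 1087 size [128.8 101.7] rail xy mm [-139.6    7. ] err deg -28.9 t 10.9 F [0.8 0.7 0.5]
Sblock n 1094 size [129.8 100.6] rail xy mm [-136.3    2.9] err deg -23.6 t 11.2 F [-0.7 -0.8 -0.2]
Sblock n 1123 size [130.8 100.7] rail xy mm [-1.351e+02  1.000e-01] err deg -16.9 t 11.6 F [-0.3  0.6  0.2]
Sblock n 1143 size [130.5 102.2] rail xy mm [-130.5   -4. ] err deg -10.3 t 12.0 F [-0.4 -0.4  0.5]
Sblock n 1163 size [130.9  99.9] rail xy mm [-126.7   -7.4] err deg -2.3 t 12.4 F [ 0.4  0.3 -0.2]
Sblock n 1184 size [131.4 101.7] rail xy mm [-127.7   -7.3] err deg -2.8 t 12.9 F [ 0.1 -0.5 -1.1]
```

View pics/p4.png

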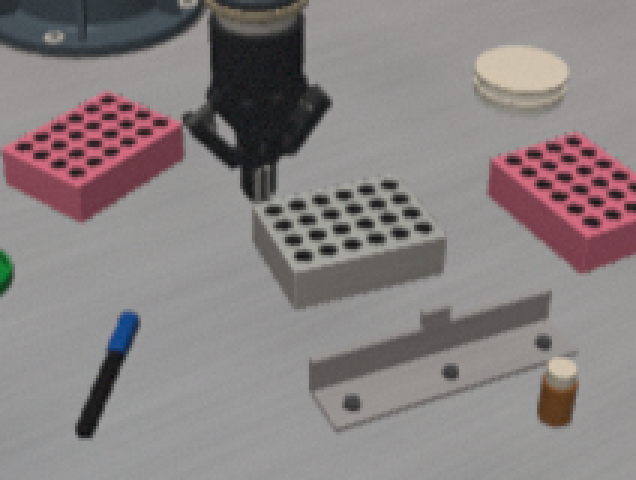

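Run:
```python
from h import *
q=r.current_tool_pos()[:2]; lin(q,.12,.2)
p=toW(-.127,-.18); lin(p,.12,.2)
c,e=block(save="b2"); sblock()
```

```text
block n 1466 size [129.8  96.8] rail xy mm [-127.2   -6.7] err deg -2.7 t 14.5
Sblock n 1173 size [132.3 100.5] rail xy mm [-126.7   -7. ] err deg -3.5 t 14.5 F [-0.1  0.2 -0.3]
```

View pics/b2.png

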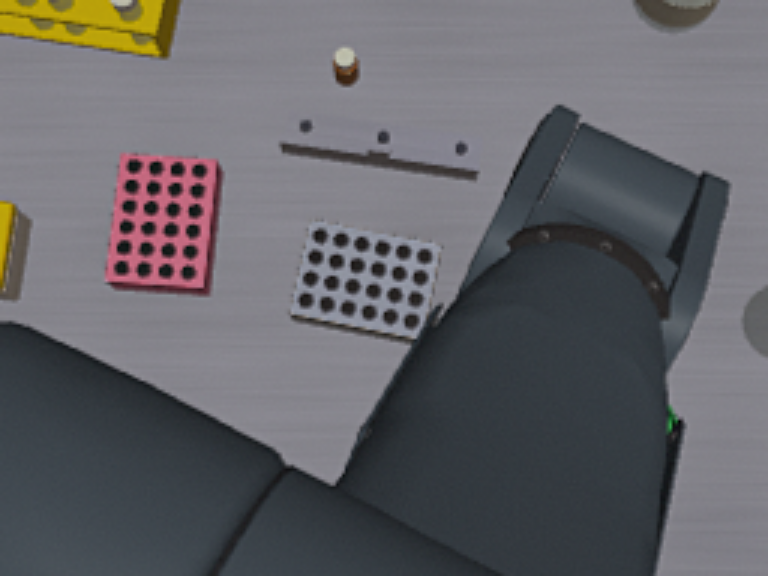

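Run:
```python
from h import *
lin(toW(-.119,-.112),.12,.2)
lin(toW(-.119,-.112),.036,.15)
lin(toW(-.119,-.0795),.036,.05); print(toR(r.current_tool_pos()[:2]))
lin(toW(-.119,-.112),.036,.15)
c,e=sblock(guess=toW(-.127,0))
lin(toW(-.119,-.112),.12,.2)
lin(toW(-.128,-.18),.12,.2)
c,e=block(guess=toW(-.127,0))
```

```text
[-0.11910797 -0.07918731]
Sblock n 1099 size [130.5 101.3] rail xy mm [-128.3   -1.4] err deg -2.3 t 16.9 F [ 0.1 -0.1 -0.7]
block n 1479 size [130.3  97. ] rail xy mm [-127.7   -0.7] err deg -2.3 t 18.0
```

Run:
```python
from h import *
lin(toW(-.215,-.12),.12,.2)
r.set_gripper(1.0)
lin(toW(-.215,-.0007),.12,.2)
lin(toW(-.215,-.0007),.032,.15); print(r.current_opening(),F())
for x in(-.185,-.165,-.145,-.130,-.120):
    lin(toW(x,-.0007),.032,.07); sblock(guess=toW(x+.059,0),save="p5" if x==-.12 else None)
```

```text
1.003548170310803 [ 0.2 -0.1  0.4]
Sblock n 1175 size [132.  105.2] rail xy mm [-127.6   -0.7] err deg 0.7 t 21.6 F [ 0.2  1.2 -0.9]
Sblock n 1218 size [131.2 101.5] rail xy mm [-107.2   -0.2] err deg -0.7 t 22.1 F [0.1 0.4 0.3]
Sblock n 1264 size [131.4 107.3] rail xy mm [-89.4  -0.7] err deg 1.1 t 22.6 F [-0.9 -0.3 -0.3]
Sblock n 1285 size [131.  105.7] rail xy mm [-74.8  -0.1] err deg -0.2 t 23.0 F [-0.   0.4 -0. ]
Sblock n 1311 size [132.7 105.4] rail xy mm [-65.4   0.2] err deg -0.3 t 23.3 F [ 0.5 -0.3 -0. ]
```

View pics/p5.png

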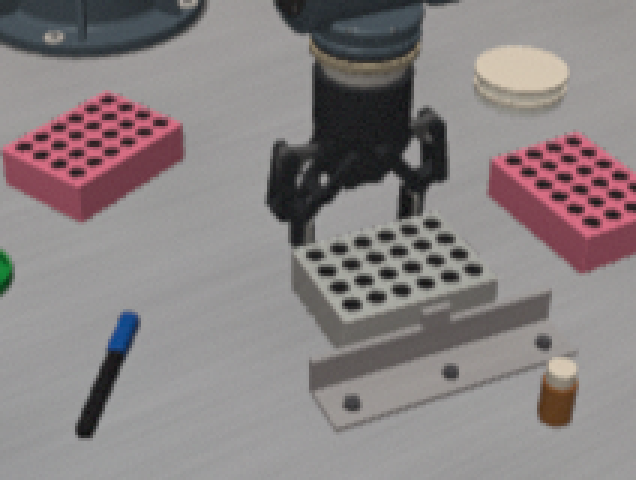

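Run:
```python
from h import *
x=-.120; F0=np.mean([r.current_contact_force()[:2]@XR for _ in range(5)])
for s in(.004,.003,.002,.002,.001,.001,.001,.001,.001,.001,.001,.001):
    x+=s; lin(toW(x,-.0007),.032,.02)
    f=np.mean([r.current_contact_force()[:2]@XR for _ in range(5)])
    print(round(x*1000),round(toR(r.current_tool_pos()[:2])[0]*1000,1),round(f-F0,2))
    if f-F0<-6: break
sblock(guess=toW(-.05,0),save="p6")
```

```text
-116 -117.1 -7.47
Sblock n 1308 size [132.  106.6] rail xy mm [-62.9  -1.2] err deg 0.6 t 23.7 F [-5.9  1.9  3.1]
```

View pics/p6.png

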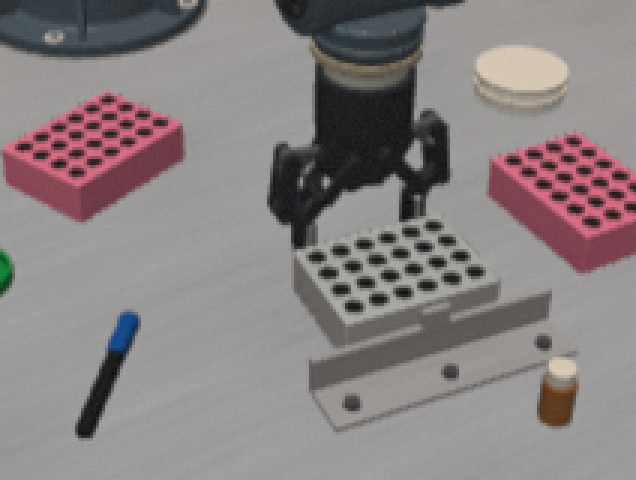

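That 7 N is sliding friction, since the picture still shows a gap of about 10 mm. I'll continue with a higher threshold.

Run:
```python
from h import *
x=-.116
for s in [.003,.002,.002]+[.001]*9:
    x+=s; lin(toW(x,-.0007),.032,.02)
    f=np.mean([r.current_contact_force()[:2]@XR for _ in range(5)])
    print(round(x*1000),round(toR(r.current_tool_pos()[:2])[0]*1000,1),round(f,2))
    if f<-15: break
sblock(guess=toW(-.05,0),save="p7")
```

```text
-113 -114.1 -4.38
-111 -112.1 -5.38
-109 -110.1 -5.2
-108 -109.4 -6.89
-107 -108.4 -7.04
-106 -107.3 -6.22
-105 -106.6 -8.32
-104 -106.6 -13.9
-103 -106.5 -19.1
Sblock n 1070 size [132.2  93.8] rail xy mm [-54.8   0.2] err deg 0.1 t 26.1 F [-18.9   0.9  15.1]
```

View pics/p7.png

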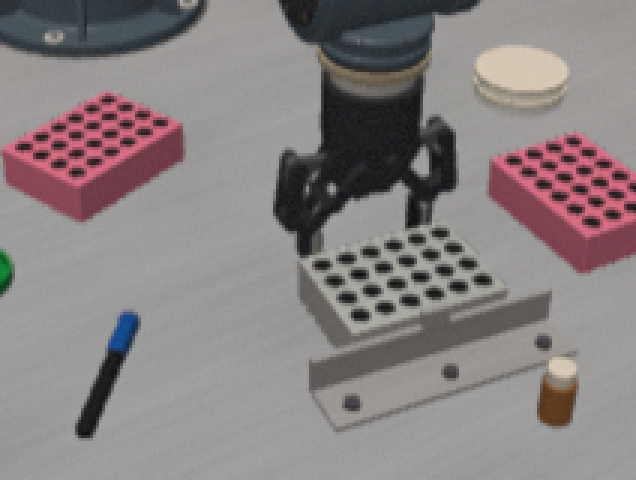

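Run:
```python
from h import *
lin(toW(-.15,-.0007),.032,.1)
lin(toW(-.20,-.0007),.032,.15)
lin(toW(-.20,-.0007),.13,.2)
lin(toW(-.19,-.22),.16,.25)
c,e=block(guess=toW(-.048,0),save="b3"); sblock(guess=toW(-.048,0),save="p8")
# direct comparison: near-side & top of block, rail strip
d=optics.get_image("top");W=cloud(d).reshape(-1,3);W=W[np.isfinite(W[:,2])]
L=np.c_[(W[:,:2]-RO)@XR,(W[:,:2]-RO)@YR,W[:,2]]
for y0 in(-.05,-.03,.03,.05):
    s=L[(abs(L[:,1]-y0)<.01)&(abs(L[:,0]+.045)<.09)]
    b=s[(s[:,2]>.037)&(s[:,2]<.048)]
    print(y0,"block x",np.round(np.percentile(b[:,0],[1,99])*1000,1))
b=L[(abs(L[:,0]+.05)<.03)&(L[:,2]>.037)&(L[:,2]<.048)&(abs(L[:,1])<.09)]
print("block y",np.round(np.percentile(b[:,1],[1,99])*1000,1))
m=(L[:,0]<.015)&(L[:,0]>-.02)&(abs(L[:,1])<.12)&(L[:,2]>.012)&(L[:,2]<.036)&(abs(L[:,1])>.07)
print("rail ends x",np.round(np.percentile(L[m,0],[2,50])*1000,1),"y",np.round(np.percentile(L[m,1],[1,99])*1000,1))
```

```text
block n 1347 size [129.9  91.3] rail xy mm [-51.8   0.1] err deg -0.1 t 28.9
Sblock n 1065 size [133.1  92.9] rail xy mm [-54.3   0. ] err deg 0.0 t 29.0 F [ 0.1 -0.1 -0.2]
-0.05 block x [-95.8  -2.8]
-0.03 block x [-96.1  -2.8]
0.03 block x [-96.7  -2. ]
0.05 block x [-95.4  -1.6]
block y [-63.7  63.7]
rail ends x [-1.1  0.5] y [-98.6 100.3]
```

View pics/b3.png

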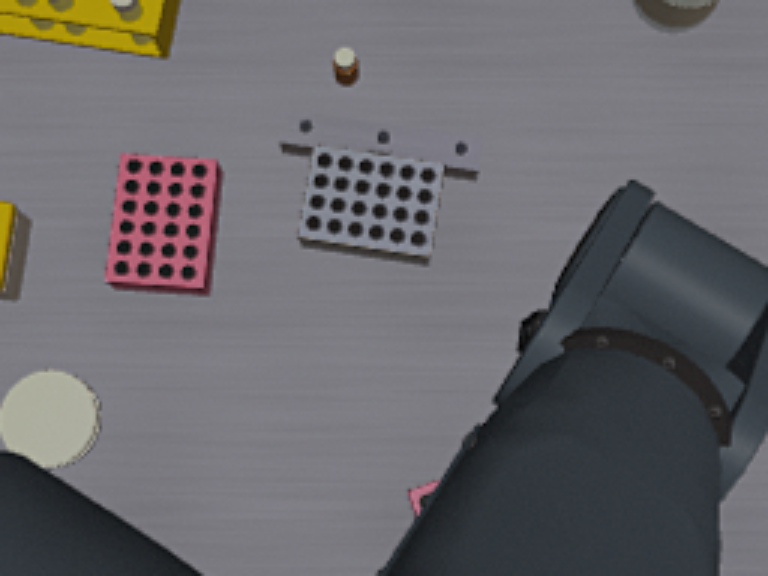

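View pics/p8.png

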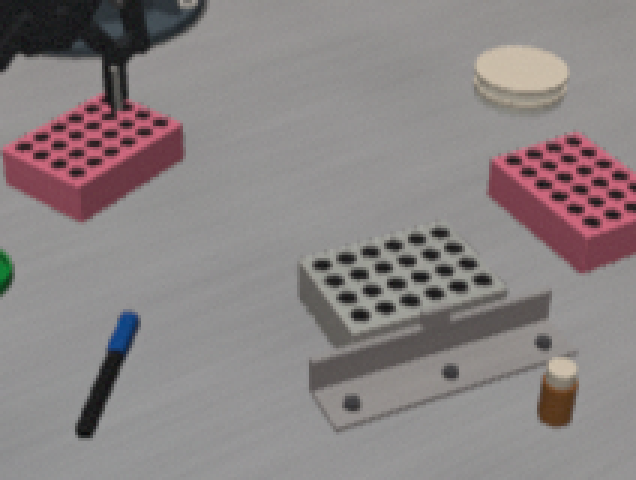

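Run:
```python
from h import *
d=optics.get_image("scene")["pixels"].astype(int); d0=np.load("scene0.npz")["pixels"].astype(int)
# bystanders in scene view: mean change in small patches
for n,(u,v) in dict(lid=(141,221),marker=(186,254),dishes=(323,155),tip=(391,167),vial=(336,261),bottle=(90,245),pink1=(344,197),rail=(300,255)).items():
    print(n,round(abs(d[v-12:v+12,u-14:u+14]-d0[v-12:v+12,u-14:u+14]).mean(),1))
print(F(),r.current_t()); r.hand_in()
```

```text
lid 4.4
marker 5.1
dishes 6.2
tip 4.4
vial 5.0
bottle 5.2
pink1 4.2
rail 5.0
[0.4 0.1 0.9] 29.0583
the job is handed in; nothing more can be done
```

The block is flush against the steel rail and centred on the tab, and I handed the job in at about 29 s; no verdict was reported.

**What I did:** I turned the block about 47° to square with the shut fingertips, pushing first on a short side and then near the corner of a long side. A sideways push of about 6 mm centred it. I then pushed it up to the rail with both open fingers. It was within about 1° of square during the approach.

**Last checks:**
- **Top camera:** the block is within 0.1° of parallel and 0.1 mm of centre along the rail. Its rear edge is at about -96.5 mm (-96 mm would be perfectly flush), so any gap is about 1 mm.
- **Contact with the rail:** the hand stopped advancing and the push force rose to 19 N, against about 7 N while sliding, so the block was against the rail.
- **Hand:** it is clear and reads no contact force.
- **Bystanders:** image patches around all six, one pink block and the rail changed only by about noise level between the first and last pictures. I did not run that check on the other pink block, but it looks unmoved in the pictures.

**Disagreement:** the automatic block fit read x = -52 mm (top camera) and -54 mm (scene camera). I put this down to its mask cutting off the 6 mm nearest the rail (it saw a depth of 91 to 93 mm, not 96). I relied on the rear edge and the force instead.

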